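Hang the rail cup at its mark from behind the pepper mill

ROBOT

A 6-joint arm with a two-finger parallel gripper is mounted at the origin on a cart in front of the work surface, level with it; the furniture and walls round the work are solid. World frame = base frame: x ahead of the robot, y to its left, z up, the work surface at z = 0. Lengths are in mm, angles in degrees, forces in N, time in s.
With the tool pointing down it reaches from about 300 to 850 mm from the base axis. Payload 4.2 kg.
Tool frame: the origin (TCP) lies midway between the tips of the shut fingers; the grasp point (between the pads) lies env.hold_point_z behind it (env.hold_point_z is the distance from the TCP to the grasp point, in mm); z points along the fingers, y is the line along which they close (so a half turn about z gives the same grasp; the last joint's range is limited). The gripper opens to 91 mm and grips with 3 to 60 N. Pads are 32 mm wide; open, the fingers measure 118 mm over their backs; the gripper's body (76 mm by 178 mm) begins 60 mm behind the grasp point.
Start: joints at [-70.932, 18.312, 89.639, -0, 72.044, -1.146], TCP at [198.682, -539.601, 213.976] pointing down, gripper open.
Joint ranges: [-177.97, 177.97], [-48.28, 115.42], [12.27, 149.76], [-77.06, 257.06], [2.81, 150.46], [-146.56, 146.56]. Speed limits (degrees/s): [147.25, 147.25, 180, 180, 180, 180].

INTERFACE

Orientations are given as [roll, pitch, yaw] about the fixed x, y, z axes, in that order (R = Rz(yaw) Ry(pitch) Rx(roll)).
In Python, from workcell import env, viewer, spotter gives the robot as it stands.
- The arm moves only by the tool apply_moves, never from a script. Its arguments are lists of equal length, an entry for each row: "delta_pos": the shift along the world's x, y, z normalised to -1 to 1, where 1 is 120 mm, a list of three; "rot": the turn, a rotation vector about the world's x, y, z normalised to -1 to 1, where 1 is 1.5 rad, a list of three; "hand": the opening, from 0 (shut) to 1 (fully open). A call has 1 to 10 rows; each row is the pose to reach, as a shift and turn from the pose commanded when the call began; what a row does not reach only later rows make up. A row lasts 1/12 s, in which the tool goes at most 41.7 mm and 7.16 degrees, less where a joint would pass 70% of its speed; a pose out of reach is approached as far as the arm can. A call with a number of a shift or a turn outside -1 to 1 is refused whole. A call with a gripper value outside its range is refused whole. The fingers move at their own pace and stop on an object; "newtons" is the grip in N (left out, the last holds). Time passes only in rows, so rows that repeat a pose let the fingers close. It gives the time, the measured TCP pose, the force, the opening and the grip force at its end, in the units of the state.
- env.state(): the state, without advancing time (a new reading comes with each control period).
- viewer.grab_frame(name): name is "scene" or "top" or "wrist"; returns a dict with "pixels" (480x640x3 uint8, red, green, blue), "camera_matrix" (3x3 intrinsics, pixels), "R" (3x3) and "t" (3): a world point X has camera coordinates R X + t; the wrist camera has in their place "mount" (4x4, takes a point from camera to tool coordinates, whose origin is the TCP and whose axes are the flange's). Camera axes: x right, y down, z forward; pixel columns grow to the right and rows downward; lengths in mm; the calibration is good to about 2 mm. A picture is of the moment at which its call begins: read the wrist's pose just before it. There is no depth.
- env.job_done(): hands the job in; it is judged then, once.
Trained networks look in a picture, given as the dict that the camera call returned (one of the last four; its "shot" number tells which), for a name from the list of things; names that differ only in an ending like _2 or _b are one class to them, and where a whole thing is asked for, a point or a joint stands for the part that bears it (a point fixed in the world has none). Each returns a list of dicts, best first, with "score" (0 to 1); they miss things now and then, are a little off and sometimes report something else, mostly with a low value. They report only what shows in the picture. A call takes as long as a camera call. They do not tell look-alikes from the thing itself.
- spotter.trace(picture, query): "mask" (480x640 bool, what is visible of it) and "box" ([centre column, centre row, width, height] in pixels, round what is visible of it).
- spotter.landmark_of(picture, query): "position" ([column, row] in pixels: a listed point, or the origin of a listed thing).
The state is a dict: "time_s": time; "qpos": joint angles; "qvel": joint speeds; "effort": joint torques, N m; "ee_pos": TCP position; "ee_rot": TCP orientation; "force": force on the tool from outside, world axes, zero at the start; "torque": the same for the moment, N m; "gripper_width": finger opening in mm; "gripper_force": force on a finger pad.
Only numpy, scipy, OpenCV 4.12 (cv2) and the standard library are available. Lean on these libraries where they do the work, as an engineer would, in place of code of your own. Each camera call takes 0.05 s, during which the arm holds its last target. There are 200 camera calls.

TASK

Move the wooden pepper mill off the little tray and stand it upright on the worktop, well clear of the tray, so that you can get at the blue hanging cup behind it. Hook the cup onto the rail at the green band, slide it along the rail, without lifting it off, until it hangs centred on the red band, and let go of it there. Then stand the mill back upright on the cork disc of the tray, and leave the mug, the low tin and the spice jar where they are.

Things in the scene. Friction and masses are not known exactly. Their poses are not given: they have to be found in the camera images.
- rail_mid (a point): middle of the axis of a fixed steel rail: a level round bar 10 mm thick, 360 mm long along this point's y axis, 130 mm above the worktop, on a post at each end that reaches no higher than the bar. x points across the rail, away from the robot; z up. Its two painted bands show where the cup is hooked on and where it belongs.
- green_band_mid (a point): centre of the green band painted on the rail (40 mm wide along the rail), on the rail's axis; same axes as rail_mid. 90 to 115 mm to the left or to the right of the rail's middle.
- red_band_mid (a point): centre of the red band painted on the rail (30 mm wide along the rail), on the rail's axis; same axes as rail_mid. On the other side of the rail's middle from the green band.
- hanger_tab (a point): grip tab of the loose blue hanging cup: a white block 20 mm (x) by 14 mm (y), standing up 38 mm. This point is on its axis, 102 mm above the cup's underside, 14 mm below the tab's top, 20 mm above the hook's 30 mm wide roof. Best pinched from above across its 14 mm (along y). Axes: z up, y along the rail when hung, x away from the robot.
- hanger_seat (a point): point of the cup that lies on the rail's axis when it hangs: 33 mm straight below hanger_tab, 69 mm above the underside, same axes. The hook is a plate 30 mm wide (y) folded to an inverted V (45 degree sides, inside apex 7 mm above this point), so it centres itself on the rail. Its +x side ends in a lip at x = 18 to 22 mm, lower edge 16 mm below this point.
- mill_mid (a point): centre of the wooden pepper mill, half-way up: a turned upright body, 58 mm across at the widest, 170 mm tall, loose; z is its axis (up).
- mill_head (a point): point on the mill's axis in its round wooden head, 140 mm above its foot and 30 mm below its top: the head is about 49 mm across there. Can be gripped from above at any yaw.
- cork_mid (a point): centre of the cork disc (84 mm across), the mill's place, flush in the top of a low fixed wooden tray, 6 mm above the worktop. z up. The tray, 170 (x) by 110 mm (y), extends 50 mm to the robot's side (-x) of this point, 120 mm beyond it (+x) and 55 mm to either side; the hanging cup starts on it about 67 mm beyond this point (+x).
- mug: loose bystander: striped mug, 84 mm across plus handle, 89 mm tall, origin under its centre
- low_tin: loose bystander: low round tin, 86 mm across, 40 mm tall, origin under its centre
- spice: loose bystander: spice jar with a green cap, 46 mm across, 106 mm tall, origin under its centre
- mill: the pepper mill as a whole, origin at the centre of its underside
- hanger: the cup (~130 g, 46 x 48 mm, 28 mm deep, 116 mm tall with strap, hook and tab), origin under its centre. Strap on the -x side. The rail enters by the mouth on the +x side, between lip (53 mm up) and rim (28 mm up): come from the robot's side with hanger_seat about 28 mm above the rail's axis, go on until it is over the axis, then lower 28 mm.
There are look-alikes about, which are no part of the job. What is meant by the mill is not purple, and is the smaller of those in its own colour.

How it is judged:
By the outcome, as a careful person would: the job done as asked, in the order asked, and still so for the second after the job is handed in, with the robot touching nothing.
It also fails if it takes over 72 s, if anything falls off the work surface, if the arm or the gripper's body presses on something with over 40 N, if the wrist force passes 120 N, or if a joint passes its speed limit or range.

## Working session

There is one attempt and no reset: what is moved stays moved. The work goes in short steps, Python scripts to look and compute and a tool call to move; the robot and the scene stay as the last step left them, time stands still between calls to the robot, and variables do not carry over. Pictures are saved under pics/ and viewed, at most 10 in all, crops included, and the job is handed in when it is done.

Besides the shell and the picture viewer there is one more tool, called as name(argument=value, ...) on one line, values as JSON. apply_moves: Moves the arm, as the interface text tells. Its arguments: {"type":"object","properties":{"delta_pos":{"type":"array"},"rot":{"type":"array"},"hand":{"type":"array"},"newtons":{"type":"number"}},"required":["delta_pos","rot","hand"]}

```bash
ls; mkdir -p pics; cat > h.py <<'E'
import numpy as np, cv2
from workcell import env, viewer, spotter
def save(p,n): cv2.imwrite('pics/'+n, cv2.cvtColor(p['pixels'],cv2.COLOR_RGB2BGR))
def ray(p,uv):
    K,R,t=[np.array(p[k],float) for k in('camera_matrix','R','t')]
    d=R.T@np.linalg.solve(K,[uv[0],uv[1],1.]); return -R.T@t,d
def atz(p,uv,z):
    c,d=ray(p,uv); return c+d*(z-c[2])/d[2]
def tri(a,ua,b,ub):
    c1,d1=ray(a,ua);c2,d2=ray(b,ub)
    s=np.linalg.lstsq(np.c_[d1,-d2],c2-c1,rcond=None)[0]
    A,B=c1+s[0]*d1,c2+s[1]*d2
    return (A+B)/2,np.linalg.norm(A-B)
def wristpic():
    from scipy.spatial.transform import Rotation as Ro
    s=env.state(); p=viewer.grab_frame('wrist')
    T=np.eye(4);T[:3,:3]=Ro.from_euler('xyz',s['ee_rot'],degrees=True).as_matrix();T[:3,3]=s['ee_pos']
    C=np.linalg.inv(T@np.array(p['mount']));p['R'],p['t']=C[:3,:3],C[:3,3]
    return p
E
python3 - <<'E'
from h import *
s=viewer.grab_frame('scene');t=viewer.grab_frame('top')
save(s,'s0.png');save(t,'t0.png')
print(env.hold_point_z,env.state())
for n in ['rail_mid','green_band_mid','red_band_mid','hanger_tab','hanger_seat','mill_mid','mill_head','cork_mid','mug','low_tin','spice','mill','hanger']:
    for q,p in(('s',s),('t',t)):
        print(n,q,[(np.round(d['position']).tolist(),round(d['score'],2)) for d in spotter.landmark_of(p,n)])
for q,p in(('s',s),('t',t)): print('cam',q,ray(p,(320,240)))
E
```

```text
pics
18.8 {'time_s': 0.1, 'qpos': array([-7.09312408e+01,  1.83463384e+01,  8.96988047e+01, -6.43157540e-04,
        7.20433877e+01, -1.14514727e+00]), 'qvel': array([-0.02634086,  0.01373236, -0.07802493,  0.05621066,  0.04069492,
        0.07512904]), 'effort': array([ 1.02048340e-03, -4.13331056e+01, -2.32507968e+01,  7.27875531e-02,
        4.21243964e-02, -6.90245975e-05]), 'ee_pos': array([ 198.53637819, -539.16224336,  213.22493129]), 'ee_rot': array([-1.79911475e+02, -1.15790948e-03,  2.02141043e+01]), 'force': array([-0.5610889 ,  0.15654278, -0.67568659]), 'torque': array([-0.03313251, -0.01253211,  0.03582802]), 'gripper_force': 0.0, 'gripper_width': 90.9490811687685}
rail_mid s [([307.0, 243.0], 0.62)]
rail_mid t [([294.0, 234.0], 0.75), ([474.0, 234.0], 0.39)]
green_band_mid s [([331.0, 224.0], 0.62)]
green_band_mid t [([341.0, 229.0], 0.58)]
red_band_mid s [([277.0, 263.0], 0.48)]
red_band_mid t [([243.0, 237.0], 0.6)]
hanger_tab s []
hanger_tab t []
hanger_seat s [([397.0, 190.0], 0.74)]
hanger_seat t [([476.0, 230.0], 0.65)]
mill_mid s [([428.0, 233.0], 0.94), ([415.0
[... 452 characters left out ...]
([477.0, 227.0], 0.38)]
low_tin s [([325.0, 314.0], 0.84)]
low_tin t [([264.0, 307.0], 0.77), ([465.0, 259.0], 0.49)]
spice s [([327.0, 207.0], 0.94)]
spice t [([400.0, 166.0], 0.72)]
mill s [([410.0, 219.0], 0.91), ([424.0, 257.0], 0.72), ([453.0, 241.0], 0.62), ([278.0, 258.0], 0.6), ([418.0, 181.0], 0.41)]
mill t [([424.0, 323.0], 0.91), ([468.0, 262.0], 0.74), ([477.0, 329.0], 0.72)]
hanger s [([396.0, 204.0], 0.94)]
hanger t [([473.0, 232.0], 0.91), ([476.0, 259.0], 0.17)]
cam s (array([-348.28533256,  819.60226224, 1212.1181762 ]), array([ 0.54073747, -0.46370207, -0.70189041]))
cam t (array([ 385.90472377,   53.48988471, 1339.46094454]), array([ 0.09105351,  0.01938426, -0.99568446]))
```

```bash
python3 - <<'E'
import cv2,numpy as np
s=cv2.imread('pics/s0.png');t=cv2.imread('pics/t0.png')
a=cv2.resize(s[160:380,220:500],None,fx=1.42,fy=1.42*1.0,interpolation=3)
b=cv2.resize(t[130:370,140:540],None,fx=2,fy=2,interpolation=3)
cv2.imwrite('pics/a.png',cv2.resize(s[150:380,220:500],(730,600),interpolation=3))
cv2.imwrite('pics/b.png',b)
E
```

```text
(no output)
```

View pics/a.png

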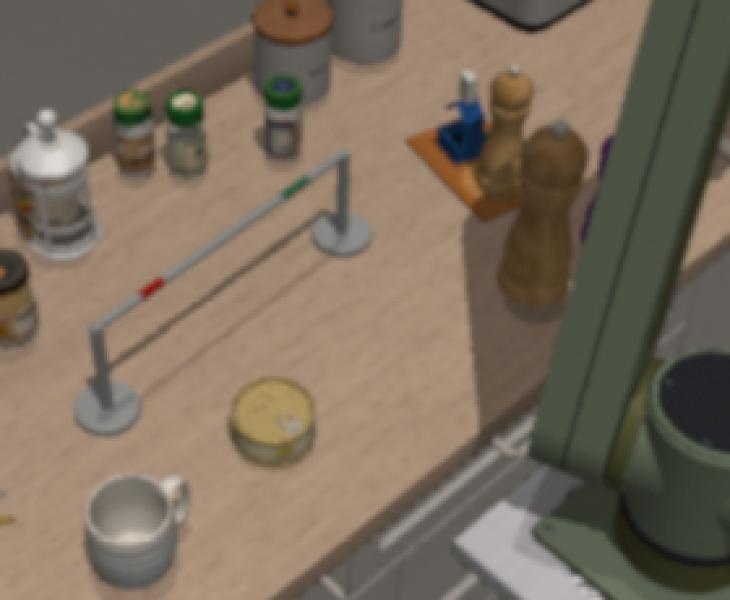

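View pics/b.png

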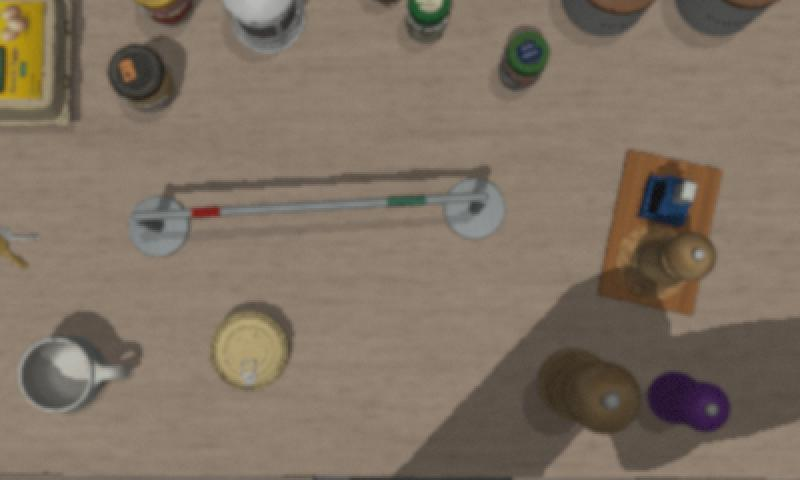

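The scene view (`a.png`) and the top view (`b.png`) show these mill candidates, in full top-image pixels:
- Brown on the tray, (484,255)
- Larger brown, (442,331)
- Purple, (492,329)

The mill on the tray fits: it's brown rather than purple, clearly smaller than the other brown one, and stands on the tray in front of the blue cup. The enlarged crop `b.png` confirms this (at about (690,255) in it). The rail's red band is on the left (243,237) and the green on the right (341,230).

```bash
python3 - <<'E'
from h import *
s=viewer.grab_frame('scene');t=viewer.grab_frame('top')
def r(*x): print(*[np.round(i,1) if not isinstance(i,str) else i for i in x])
hs=cv2.cvtColor(t['pixels'],cv2.COLOR_RGB2HSV)
hss=cv2.cvtColor(s['pixels'],cv2.COLOR_RGB2HSV)
def blob(h,lo,hi,box):
    m=cv2.inRange(h,lo,hi);x0,x1,y0,y1=box;z=np.zeros_like(m);z[y0:y1,x0:x1]=m[y0:y1,x0:x1]
    n,l,st,c=cv2.connectedComponentsWithStats(z);i=1+np.argmax(st[1:,4]);return c[i],st[i]
for n,lo,hi,bt,bs in (('green',(40,60,30),(90,255,255),(320,365,215,245),(320,345,210,235)),):
    a=blob(hs,lo,hi,bt);b=blob(hss,lo,hi,bs);print(n,a,b);r(atz(t,a[0],130),*tri(t,a[0],s,b[0]))
for n,lo,hi,bt,bs in (('red',(170,120,60),(180,255,255),(225,260,220,250),(265,290,250,275)),('red0',(0,170,60),(6,255,255),(225,260,220,250),(265,290,250,275))):
    try:
        a=blob(hs,lo,hi,bt);b=blob(hss,lo,hi,bs);print(n,a,b);r(atz(t,a[0],130),*tri(t,a[0],s,b[0]))
    except Exception as e: print(n,e)
# rail ends from crop b.png
r('L end',atz(t,(140+135/2,130+216/2),130),'R end',atz(t,(140+485/2,130+199/2),130))
r('mid',atz(t,(294,234),130))
for q,z in(((484,255),146),((489,257),176),): r('millhead',atz(t,q,z))
r('cork',atz(t,(466,258),6)); r('seat',atz(t,(476,230),75)); r('tabtop',atz(t,(140+686/2,130+190/2),122))
for n,q in(('TL',(627,150)),('TR',(721,170)),('BL',(598,295)),('BR',(692,315))): r(n,atz(t,(140+q[0]/2,130+q[1]/2),6))
r('bigmill',atz(t,(424,323),0),'purple',atz(t,(477,329),0),'tin',atz(t,(264,307),0),'mug',atz(t,(184,317),0),'spice',atz(t,(400,166),0))
r('worktop front edge',atz(t,(320,369),0))
E
```

```text
green (array([342.70491803, 230.        ]), array([334, 228,  19,   5,  61], dtype=int32)) (array([333.05, 221.25]), array([329, 218,   9,   7,  20], dtype=int32))
[517.3  30.2 130. ] [516.3  29.5 131.5] 2.3
red attempt to get argmax of an empty sequence
red0 (array([242.26470588, 235.76470588]), array([237, 234,  12,   4,  34], dtype=int32)) (array([277.84210526, 259.94736842]), array([275, 258,   7,   5,  19], dtype=int32))
[505.1 238.1 130. ] [504.4 237.3 131.6] 1.5
L end [500.3 310.4 130. ] R end [518.4 -51.7 130. ]
mid [508.9 130.8 130. ]
millhead [ 465.2 -254.3  146. ]
millhead [ 459.2 -256.3  176. ]
cork [ 467.6 -250.     6. ]
seat [ 523.6 -256.7   75. ]
tabtop [ 528.9 -259.8  122. ]
TL [ 588.2 -223.9    6. ]
TR [ 565.4 -329.5    6. ]
BL [ 423.5 -188.8    6. ]
BR [ 401.4 -293.4    6. ]
bigmill [ 321.4 -154.9    0. ] purple [ 308.6 -273.     0. ] tin [355.6 206.1   0. ] mug [332.2 388.1   0. ] spice [ 679.8 -104.1    0. ]
worktop front edge [217.9  78.6   0. ]
```

apply_moves(delta_pos=[[1,1,0.7],[1,1,0.7],[1,1,0.7],[1,1,0.7],[1,1,0.7]], rot=[[0,0,-0.37],[0,0,-0.37],[0,0,-0.37],[0,0,-0.37],[0,0,-0.37]], hand=[1,1,1,1,1])

```text
time_s: 1.92
ee_pos: [320.5, -417.9, 299.9]
ee_rot: [180.0, -0.1, -11.8]
force: [0.3, -0.8, 1.0]
gripper_width: 91.1
gripper_force: 0.0
```

apply_moves(delta_pos=[[1,1,0],[1,1,0],[1,1,0],[1,1,0],[1,1,0]], rot=[[0,0,0],[0,0,0],[0,0,0],[0,0,0],[0,0,0]], hand=[1,1,1,1,1])

```text
time_s: 2.33
ee_pos: [442.7, -294.8, 298.0]
ee_rot: [-179.8, -0.1, -11.2]
force: [0.4, -0.0, -0.2]
gripper_width: 91.2
gripper_force: 0.0
```

apply_moves(delta_pos=[[0.1,0.38,0],[0.1,0.38,0],[0.1,0.38,0],[0.1,0.38,0]], rot=[[0,0,0],[0,0,0],[0,0,0],[0,0,0]], hand=[1,1,1,1])

```text
time_s: 2.67
ee_pos: [450.5, -254.4, 298.1]
ee_rot: [179.9, -0.0, -11.5]
force: [-0.1, 1.2, 0.5]
gripper_width: 91.4
gripper_force: 0.0
```

```bash
cat > look.py <<'E'
from h import *
import sys
p=wristpic();save(p,sys.argv[1]);s=env.state()
print(np.round(s['ee_pos'],1),np.round(s['ee_rot'],1),s['time_s'],'force',np.round(s['force'],1),'cam',np.round(ray(p,(0,0))[0]))
for a in sys.argv[2:]:
    n,z=a.split(':')
    for d in spotter.landmark_of(p,n): print(n,np.round(d['position']),round(d['score'],2),np.round(atz(p,d['position'],float(z)),1))
E
python3 look.py w1.png mill_head:146 mill_mid:91 cork_mid:6 hanger_tab:108 hanger_seat:75 mill:6 hanger:6
```

```text
[ 450.4 -254.9  298.1] [179.9  -0.  -11.6] 2.7167 force [-0.7 -0.4 -0.6] cam [ 522. -269.  470.]
mill_head [366. 353.] 0.79 [ 313.5 -268.2  146. ]
mill_head [247. 402.] 0.64 [ 281.  -137.8  146. ]
mill_head [319. 215.] 0.58 [ 458.6 -251.   146. ]
mill_mid [361. 328.] 0.71 [ 310.8 -267.8   91. ]
hanger_tab [319. 133.] 0.59 [ 527.8 -265.1  108. ]
hanger_tab [315. 133.] 0.22 [ 528.9 -260.7  108. ]
hanger_seat [317. 135.] 0.56 [ 526.9 -262.3   75. ]
mill [274. 302.] 0.9 [ 325.2 -157.9    6. ]
mill [356. 296.] 0.73 [ 311.6 -268.5    6. ]
mill [ 12. 213.] 0.52 [512.  140.1   6. ]
hanger [321. 134.] 0.62 [ 528.  -265.6    6. ]
```

View pics/w1.png

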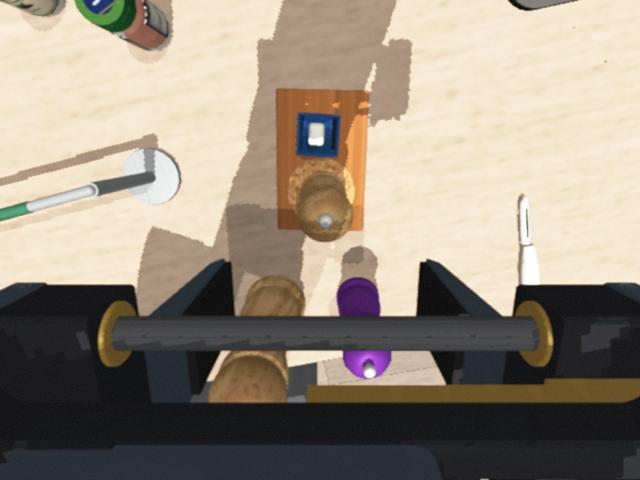

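The wrist view shows the target mill on the cork, with its knob at (326,220). The cup is behind it at (318,135), aligned with the tray. The purple mill is at (366,353) and the big mill at (247,402).

apply_moves(delta_pos=[[0.08,0,-0.3],[0.08,0,-0.6],[0.08,0,-0.9],[0.08,0,-1],[0.08,0,-1]], rot=[[0,0,0],[0,0,0],[0,0,0],[0,0,0],[0,0,0]], hand=[1,1,1,1,1])

```text
time_s: 3.48
ee_pos: [457.9, -252.9, 174.2]
ee_rot: [-179.9, 0.5, -11.6]
force: [-0.6, 0.6, 0.5]
gripper_width: 91.6
gripper_force: 0.0
```

apply_moves(delta_pos=[[0,0,-0.2],[0,0,-0.42],[0,0,-0.42],[0,0,-0.42],[0,0,-0.42],[0,0,-0.42],[0,0,-0.42],[0,0,-0.42],[0,0,-0.42],[0,0,-0.42]], rot=[[0,0,0],[0,0,0],[0,0,0],[0,0,0],[0,0,0],[0,0,0],[0,0,0],[0,0,0],[0,0,0],[0,0,0]], hand=[1,1,1,0.4,0.4,0.4,0.4,0.4,0.4,0.4], newtons=25)

```text
time_s: 4.32
ee_pos: [460.4, -254.2, 128.0]
ee_rot: [180.0, -0.0, -11.6]
force: [-1.1, -1.5, 2.7]
gripper_width: 47.6
gripper_force: 20.6
```

apply_moves(delta_pos=[[0,0,0],[0,0,0],[0,0,0],[0,0,0],[0,0,0]], rot=[[0,0,0],[0,0,0],[0,0,0],[0,0,0],[0,0,0]], hand=[0.4,0.4,0.4,0.4,0.4])

```text
time_s: 4.73
ee_pos: [460.6, -254.3, 128.0]
ee_rot: [180.0, -0.1, -11.6]
force: [-1.4, -1.4, 4.2]
gripper_width: 47.1
gripper_force: 25.0
```

apply_moves(delta_pos=[[0,0,0.15],[0,0,0.3],[0,0,0.5],[0,0.2,0.5],[0,0.4,0.5],[0,0.6,0.5],[0,0.8,0.5],[0,1,0.5]], rot=[[0,0,0],[0,0,0],[0,0,0],[0,0,0],[0,0,0],[0,0,0],[0,0,0],[0,0,0]], hand=[0.4,0.4,0.4,0.4,0.4,0.4,0.4,0.4])

```text
time_s: 5.4
ee_pos: [459.4, -132.4, 186.5]
ee_rot: [-180.0, 0.1, -11.6]
force: [0.8, -0.4, -1.7]
gripper_width: 47.1
gripper_force: 25.0
```

apply_moves(delta_pos=[[-0.1,0.2,0],[-0.2,0.4,0],[-0.4,0.6,0],[-0.5,0.7,0],[-0.5,0.7,0],[-0.5,0.7,0]], rot=[[0,0,0],[0,0,0],[0,0,0],[0,0,0],[0,0,0],[0,0,0]], hand=[0.4,0.4,0.4,0.4,0.4,0.4])

```text
time_s: 5.9
ee_pos: [399.9, -49.7, 187.4]
ee_rot: [180.0, -0.0, -11.5]
force: [0.4, 0.6, -1.4]
gripper_width: 46.6
gripper_force: 25.0
```

apply_moves(delta_pos=[[0,0,-0.15],[0,0,-0.3],[0,0,-0.4],[0,0,-0.46],[0,0,-0.5],[0,0,-0.52],[0,0,-0.54],[0,0,-0.545],[0,0,-0.545]], rot=[[0,0,0],[0,0,0],[0,0,0],[0,0,0],[0,0,0],[0,0,0],[0,0,0],[0,0,0],[0,0,0]], hand=[0.4,0.4,0.4,0.4,0.4,0.4,0.4,0.4,0.4])

```text
time_s: 6.65
ee_pos: [400.7, -50.1, 122.5]
ee_rot: [180.0, -0.0, -11.6]
force: [0.5, -0.1, -0.5]
gripper_width: 47.0
gripper_force: 25.0
```

apply_moves(delta_pos=[[0,0,-0.01],[0,0,-0.01],[0,0,-0.01],[0,0,-0.01],[0,0,-0.01],[0,0,-0.01],[0,0,-0.01],[0,0,-0.01]], rot=[[0,0,0],[0,0,0],[0,0,0],[0,0,0],[0,0,0],[0,0,0],[0,0,0],[0,0,0]], hand=[0.4,0.4,0.6,0.8,1,1,1,1])

```text
time_s: 7.32
ee_pos: [400.2, -50.0, 120.9]
ee_rot: [180.0, 0.0, -11.6]
force: [-0.4, 0.5, -0.3]
gripper_width: 84.2
gripper_force: 0.0
```

apply_moves(delta_pos=[[0,0,0.2],[0,0,0.5],[0,0,0.8],[0,0,1],[0.2,-0.3,1],[0.5,-0.6,1],[0.8,-0.9,1],[0.9,-1,1],[0.9,-1,1]], rot=[[0,0,0],[0,0,0],[0,0,0],[0,0,0],[0,0,0],[0,0,0],[0,0,0],[0,0,0],[0,0,0]], hand=[1,1,1,1,1,1,1,1,1])

```text
time_s: 8.07
ee_pos: [512.6, -174.5, 239.8]
ee_rot: [179.9, -0.2, -11.8]
force: [-0.2, -0.3, -0.9]
gripper_width: 91.1
gripper_force: 0.0
```

apply_moves(delta_pos=[[0,-0.3,0],[0,-0.6,0],[0,-0.7,0],[0,-0.7,0],[0,-0.7,0]], rot=[[0,0,0],[0,0,0],[0,0,0],[0,0,0],[0,0,0]], hand=[1,0.5,0.5,0.5,0.5])

```text
time_s: 8.48
ee_pos: [507.8, -253.7, 240.6]
ee_rot: [-179.9, 0.1, -11.7]
force: [-0.4, 0.3, -0.1]
gripper_width: 67.4
gripper_force: 0.0
```

```bash
python3 look.py w2.png  cork_mid:6 hanger_tab:108 hanger_seat:75 hanger:6 mill:0 mill_head:140
python3 - <<'E'
from h import *
t=viewer.grab_frame('top');s=viewer.grab_frame('scene')
for n in('mill','mill_head','hanger_tab','cork_mid'):
  for q,p in(('t',t),('s',s)):
    for d in spotter.landmark_of(p,n): print(q,n,np.round(d['position']),round(d['score'],2),np.round(atz(p,d['position'],dict(mill=0,mill_head=140,hanger_tab=108,cork_mid=6)[n]),1))
w=cv2.imread('pics/w2.png');cv2.imwrite('pics/w2b.png',np.vstack([cv2.resize(w[40:360,160:560],(560,448))]));
E
```

```text
[ 507.9 -253.1  240.8] [-179.9    0.   -11.6] 8.5333 force [0.1 0.3 1.5] cam [ 579. -269.  412.]
cork_mid [333. 248.] 0.81 [ 458.9 -252.6    6. ]
hanger_tab [332. 204.] 0.58 [ 526.5 -263.2  108. ]
hanger_seat [327. 197.] 0.75 [ 528.1 -259.7   75. ]
hanger [332. 187.] 0.9 [ 527.6 -264.8    6. ]
mill [370. 355.] 0.81 [ 309.7 -269.8    0. ]
mill [280. 363.] 0.75 [ 320.9 -156.8    0. ]
mill_head [145.  78.] 0.16 [ 642.8 -156.4  140. ]
t mill [429. 320.] 0.79 [ 327.2 -165.9    0. ]
t mill [379. 287.] 0.7 [401.8 -53.9   0. ]
t mill [479. 331.] 0.45 [ 304.2 -276.5    0. ]
s mill [379. 262.] 0.91 [400.2 -49.2   0. ]
s mill [426. 259.] 0.59 [ 314.7 -156.6    0. ]
s mill [411. 220.] 0.58 [ 458.2 -254.2    0. ]
t mill_head [444. 332.] 0.97 [ 311.2 -172.7  140. ]
t mill_head [383. 285.] 0.59 [404.4 -51.8 140. ]
s mill_head [436. 207.] 0.93 [ 353.2 -221.2  140. ]
s mill_head [385. 226.] 0.66 [397.1 -56.1 140. ]
t hanger_tab [485. 226.] 0.4 [ 528.6 -267.1  108. ]
t hanger_tab [379. 288.] 0.32 [398.4 -46.5 108. ]
s hanger_tab [400. 182.] 0.65 [ 523.5 -262.2  108. ]
s hanger_tab [394. 205.] 0.24 [ 462.8 -166.8  108. ]
t cork_mid [466. 257.] 0.86 [ 470.5 -250.3    6. ]
s cork_mid [412. 221.] 0.78 [ 448.  -244.7    6. ]
s cork_mid [278. 259.] 0.42 [603.5 166.1   6. ]
s cork_mid [403. 184.] 0.22 [ 592.4 -363.7    6. ]
```

View pics/w2.png

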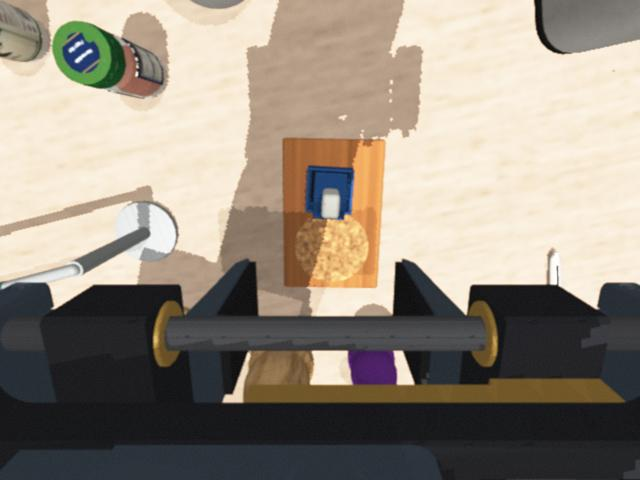

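The cork is now clear at (333,248), and the cup's white tab is at (331,203), roughly aligned with the tool. The moved mill stands at about (400,-50).

apply_moves(delta_pos=[[0.16,-0.08,-0.3],[0.16,-0.08,-0.6],[0.16,-0.08,-0.9],[0.16,-0.08,-1],[0.16,-0.08,-1],[0.16,-0.08,-1]], rot=[[0,0,0],[0,0,0],[0,0,0],[0,0,0],[0,0,0],[0,0,0]], hand=[0.5,0.5,0.5,0.5,0.5,0.5])

```text
time_s: 9.83
ee_pos: [527.5, -263.7, 120.7]
ee_rot: [-180.0, 0.0, -11.6]
force: [-0.5, 0.5, 0.1]
gripper_width: 45.7
gripper_force: 0.0
```

apply_moves(delta_pos=[[0,0,-0.1],[0,0,-0.2],[0,0,-0.23],[0,0,-0.23],[0,0,-0.23],[0,0,-0.23],[0,0,-0.23],[0,0,-0.23],[0,0,-0.23],[0,0,-0.23]], rot=[[0,0,0],[0,0,0],[0,0,0],[0,0,0],[0,0,0],[0,0,0],[0,0,0],[0,0,0],[0,0,0],[0,0,0]], hand=[0.5,0.5,0.5,0.5,0,0,0,0,0,0], newtons=20)

```text
time_s: 10.67
ee_pos: [527.6, -263.6, 93.6]
ee_rot: [180.0, -0.0, -11.6]
force: [0.4, 0.1, 1.4]
gripper_width: 13.9
gripper_force: 20.0
```

apply_moves(delta_pos=[[0,0,0],[0,0,0],[0,0,0.15],[0,0,0.4],[0,0,0.7],[0,0,1],[0,0,1],[0,0,1]], rot=[[0,0,0],[0,0,0],[0,0,0],[0,0,0],[0,0,0],[0,0,0],[0,0,0],[0,0,0]], hand=[0,0,0,0,0,0,0,0])

```text
time_s: 11.33
ee_pos: [528.4, -264.1, 215.4]
ee_rot: [179.9, -0.3, -11.6]
force: [-0.4, -0.1, -1.9]
gripper_width: 14.2
gripper_force: 20.0
```

```bash
python3 look.py w3.png; python3 - <<'E'
from h import *
print(env.state())
E
```

```text
[ 527.2 -263.5  213.3] [180.   -0.  -11.6] 11.3833 force [-0.5 -0.6 -1.1] cam [ 599. -279.  387.]
{'time_s': 11.3833, 'qpos': array([-2.76654150e+01,  1.96366084e+01,  8.77619279e+01, -7.35906904e-03,
        7.25980237e+01,  7.39197827e+01]), 'qvel': array([-0.02619341,  1.58750696,  2.56357172,  0.02156445,  0.14687241,
        0.08750112]), 'effort': array([ 5.51154008e-03, -4.54544342e+01, -2.53724688e+01,  5.73193689e-02,
       -1.46908080e-01,  1.37703493e-03]), 'ee_pos': array([ 527.23288098, -263.45959775,  213.28375432]), 'ee_rot': array([ 1.79992300e+02, -1.36024024e-03, -1.15829970e+01]), 'force': array([-0.49300402, -0.6368932 , -1.1428578 ]), 'torque': array([0.0468111 , 0.03417904, 0.00619094]), 'gripper_force': 19.99816060066223, 'gripper_width': 14.14635382355062}
```

View pics/w3.png

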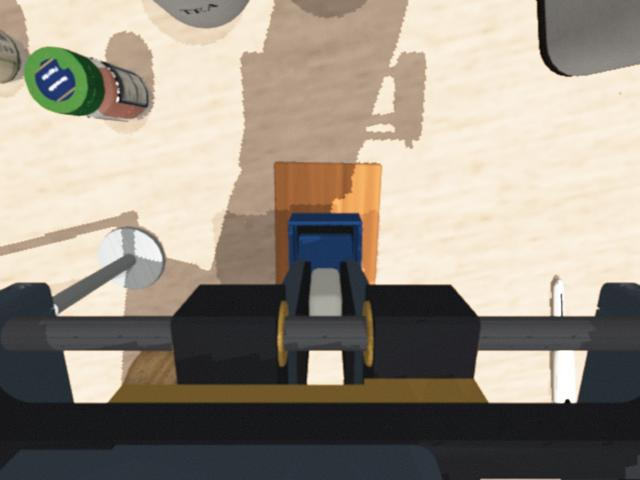

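The cup hangs level between the fingers and is square with the tool; the tab is at (325,290).

apply_moves(delta_pos=[[0,0,0.25],[-0.1,0.05,0.5],[-0.25,0.2,0.5],[-0.4,0.4,0.5],[-0.55,0.6,0.5],[-0.64,0.8,0.5],[-0.64,1,0.5]], rot=[[0,0,0],[0,0,0.04],[0,0,0.08],[0,0,0.12],[0,0,0.171],[0,0,0.171],[0,0,0.171]], hand=[0,0,0,0,0,0,0])

```text
time_s: 11.97
ee_pos: [447.1, -142.2, 271.2]
ee_rot: [-179.9, 0.3, 3.0]
force: [-0.4, 0.0, -1.5]
gripper_width: 14.0
gripper_force: 20.0
```

apply_moves(delta_pos=[[0,0.25,0],[0,0.5,0],[0,0.75,0],[0,1,0],[0,1,0]], rot=[[0,0,0],[0,0,0],[0,0,0],[0,0,0],[0,0,0]], hand=[0,0,0,0,0])

```text
time_s: 12.38
ee_pos: [449.2, -19.3, 271.2]
ee_rot: [-179.8, 0.3, 3.4]
force: [0.2, 0.0, -0.6]
gripper_width: 13.7
gripper_force: 20.0
```

apply_moves(delta_pos=[[0,0.2,0],[0,0.45,0],[0,0.45,0],[0,0.45,-0.25],[0,0.45,-0.5],[0,0.45,-0.5],[0,0.45,-0.5]], rot=[[0,0,0],[0,0,0],[0,0,0],[0,0,0],[0,0,0],[0,0,0],[0,0,0]], hand=[0,0,0,0,0,0,0])

```text
time_s: 12.97
ee_pos: [449.1, 29.8, 211.4]
ee_rot: [180.0, 0.3, 3.1]
force: [0.2, 0.0, -1.1]
gripper_width: 14.0
gripper_force: 20.0
```

```bash
python3 look.py w4.png green_band_mid:130 red_band_mid:130 hanger_seat:195; python3 - <<'E'
from h import *
w=cv2.imread('pics/w4.png')
h=cv2.cvtColor(w,cv2.COLOR_BGR2HSV)
for n,lo,hi in(('g',(40,70,30),(90,255,255)),('r',(0,150,60),(6,255,255))):
    m=cv2.inRange(h,lo,hi);k,l,st,c=cv2.connectedComponentsWithStats(m)
    for i in np.argsort(-st[1:,4])[:3]+1: print(n,st[i],c[i])
E
```

```text
[450.6  29.9 213.2] [1.8e+02 1.0e-01 3.1e+00] 13.0167 force [ 0.7  0.1 -0.2] cam [523.  34. 382.]
green_band_mid [330. 146.] 0.57 [517.   30.2 130. ]
green_band_mid [394. 262.] 0.4 [438.7 -20.2 130. ]
red_band_mid [ 19. 149.] 0.57 [503.7 236.2 130. ]
hanger_seat [324. 279.] 0.88 [448.2  30.  195. ]
g [300 140  61  16 945] [330.66772487 147.35873016]
r [  0 140  37  17 567] [ 16.98059965 148.13756614]
```

View pics/w4.png

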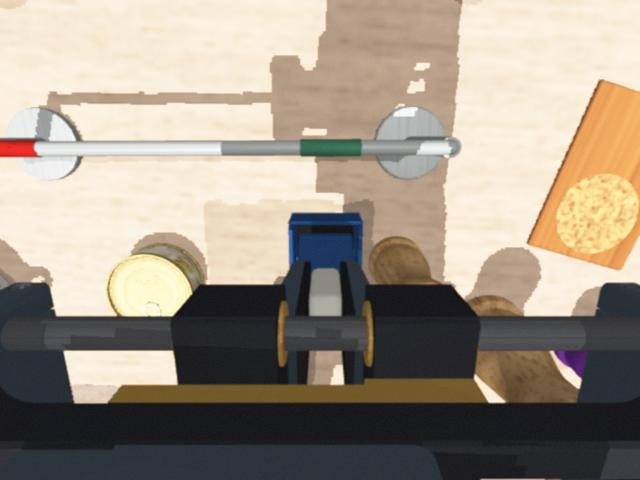

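The green band's centre is at (331,147), parallel to the image rows, so the yaw is right. The cup is ahead of the fingers at (325,240), and the red band is at the far left.

apply_moves(delta_pos=[[0,0,-0.15],[0,0,-0.305],[0,0,-0.305],[0.15,0,-0.305],[0.3,0,-0.305],[0.45,0,-0.305],[0.56,0,-0.305],[0.56,0,-0.305],[0.56,0,-0.305]], rot=[[0,0,0],[0,0,0],[0,0,0],[0,0,0],[0,0,0],[0,0,0],[0,0,0],[0,0,0],[0,0,0]], hand=[0,0,0,0,0,0,0,0,0])

```text
time_s: 13.92
ee_pos: [518.4, 30.3, 177.8]
ee_rot: [180.0, -0.1, 3.1]
force: [-0.6, -1.0, -1.2]
gripper_width: 13.9
gripper_force: 20.0
```

apply_moves(delta_pos=[[0,0,-0.06],[0,0,-0.12],[0,0,-0.16],[0,0,-0.18],[0,0,-0.2],[0,0,-0.2]], rot=[[0,0,0],[0,0,0],[0,0,0],[0,0,0],[0,0,0],[0,0,0]], hand=[0,0,0,0,0,0])

```text
time_s: 14.42
ee_pos: [517.3, 30.4, 152.2]
ee_rot: [180.0, 0.1, 3.1]
force: [-0.2, -0.4, -2.1]
gripper_width: 14.0
gripper_force: 20.0
```

```bash
python3 look.py w5.png hanger_tab:113 green_band_mid:130; python3 - <<'E'
from h import *
s=viewer.grab_frame('scene');p=s['pixels'][180:290,250:390]
cv2.imwrite('pics/s5.png',cv2.cvtColor(cv2.resize(p,(760,597),interpolation=cv2.INTER_CUBIC),cv2.COLOR_RGB2BGR))
E
```

```text
[517.7  30.4 152.6] [180.    0.    3.1] 14.4667 force [ 0.5 -0.6 -0.6] cam [590.  34. 323.]
hanger_tab [326. 303.] 0.81 [491.9  28.6 113. ]
```

View pics/s5.png

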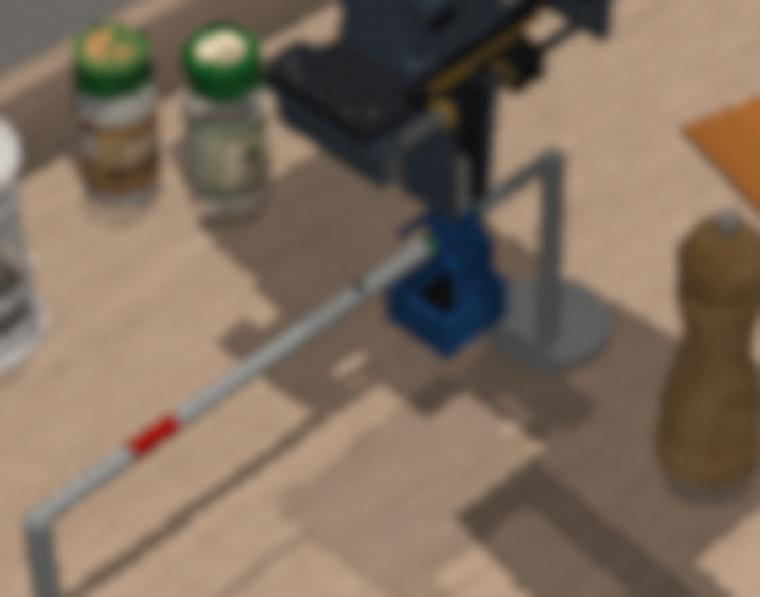

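The rail at (435,245) enters the hook's mouth at the green band. The mill stands upright at (705,350). Next I lower the cup the last few millimetres, watching the force.

apply_moves(delta_pos=[[0,0,-0.015],[0,0,-0.03],[0,0,-0.03],[0,0,-0.03]], rot=[[0,0,0],[0,0,0],[0,0,0],[0,0,0]], hand=[0,0,0,0])

```text
time_s: 14.95
ee_pos: [517.7, 30.4, 149.8]
ee_rot: [180.0, 0.0, 3.1]
force: [-2.1, 0.1, 4.7]
gripper_width: 14.1
gripper_force: 20.0
```

apply_moves(delta_pos=[[0,0,-0.01],[0,0,-0.01],[0,0,-0.01]], rot=[[0,0,0],[0,0,0],[0,0,0]], hand=[0,0,0])

```text
time_s: 15.2
ee_pos: [517.9, 30.4, 149.6]
ee_rot: [180.0, -0.0, 3.1]
force: [-4.1, 0.0, 11.7]
gripper_width: 13.9
gripper_force: 20.0
```

apply_moves(delta_pos=[[-0.01,0,0.005],[-0.01,0,0.005],[-0.01,0,0.005]], rot=[[0,0,0],[0,0,0],[0,0,0]], hand=[0,0,0])

```text
time_s: 15.45
ee_pos: [516.6, 30.4, 148.6]
ee_rot: [180.0, 0.0, 3.1]
force: [-1.7, -0.4, 3.5]
gripper_width: 13.8
gripper_force: 20.0
```

apply_moves(delta_pos=[[-0.0055,0.1,0],[-0.011,0.2,0],[-0.0165,0.3,0],[-0.022,0.4,0],[-0.022,0.4,0]], rot=[[0,0,0],[0,0,0],[0,0,0],[0,0,0],[0,0,0]], hand=[0,0,0,0,0])

```text
time_s: 15.87
ee_pos: [513.7, 81.7, 148.5]
ee_rot: [-179.8, 0.0, 3.2]
force: [-2.2, 3.8, 3.2]
gripper_width: 13.7
gripper_force: 20.0
```

apply_moves(delta_pos=[[-0.006,0.1,0],[-0.012,0.2,0],[-0.018,0.3,0],[-0.024,0.4,0],[-0.03,0.5,0],[-0.036,0.6,0],[-0.039,0.65,0],[-0.039,0.65,0]], rot=[[0,0,0],[0,0,0],[0,0,0],[0,0,0],[0,0,0],[0,0,0],[0,0,0],[0,0,0]], hand=[0,0,0,0,0,0,0,0])

```text
time_s: 16.53
ee_pos: [509.2, 158.8, 148.5]
ee_rot: [-179.9, -0.0, 3.2]
force: [-1.0, 2.2, 2.0]
gripper_width: 14.1
gripper_force: 20.0
```

apply_moves(delta_pos=[[-0.006,0.1,0],[-0.012,0.2,0],[-0.018,0.3,0],[-0.024,0.4,0],[-0.03,0.5,0],[-0.036,0.6,0],[-0.039,0.65,0],[-0.039,0.67,0],[-0.039,0.67,0],[-0.039,0.67,0]], rot=[[0,0,0],[0,0,0],[0,0,0],[0,0,0],[0,0,0],[0,0,0],[0,0,0],[0,0,0],[0,0,0],[0,0,0]], hand=[0,0,0,0,0,0,0,0,0,0])

```text
time_s: 17.37
ee_pos: [504.7, 237.6, 148.6]
ee_rot: [-179.9, -0.0, 3.1]
force: [0.3, 0.6, 0.2]
gripper_width: 14.1
gripper_force: 20.0
```

```bash
python3 - <<'E'
from h import *
s=viewer.grab_frame('scene');p=s['pixels'][220:300,230:330];save(s,'s6f.png')
cv2.imwrite('pics/s6.png',cv2.cvtColor(cv2.resize(p,(740,592),interpolation=cv2.INTER_CUBIC),cv2.COLOR_RGB2BGR))
print(env.state()['ee_pos'],env.state()['force'])
E
```

```text
[504.73360862 237.22966908 148.57976579] [ 0.26884721  0.82176487 -0.32983047]
```

View pics/s6.png

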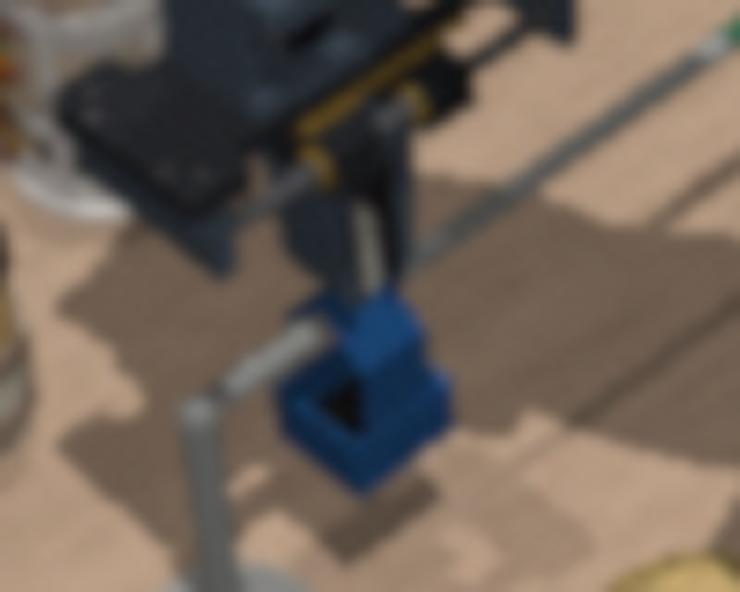

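The hook at (385,320) covers the whole red band, with plain steel showing on both sides. I release it here.

apply_moves(delta_pos=[[0,0,0],[0,0,0],[0,0,0],[0,0,0],[0,0,0],[0,0,0],[0,0,0],[0,0,0]], rot=[[0,0,0],[0,0,0],[0,0,0],[0,0,0],[0,0,0],[0,0,0],[0,0,0],[0,0,0]], hand=[0.22,0.26,0.32,0.4,0.45,0.5,0.5,0.5])

```text
time_s: 18.08
ee_pos: [504.7, 236.8, 148.6]
ee_rot: [180.0, 0.0, 3.1]
force: [-0.0, 0.1, -0.5]
gripper_width: 45.5
gripper_force: 0.0
```

apply_moves(delta_pos=[[0,0,0.1],[0,0,0.25],[0,0,0.5],[0,0,0.8],[-0.1,0,1],[-0.4,0,1],[-0.65,0,1],[-0.65,0,1],[-0.65,0,1]], rot=[[0,0,0],[0,0,0],[0,0,0],[0,0,0],[0,0,0],[0,0,0],[0,0,0],[0,0,0],[0,0,0]], hand=[0.5,0.5,0.5,0.5,0.5,0.5,0.5,0.5,0.5])

```text
time_s: 18.83
ee_pos: [425.8, 236.8, 269.2]
ee_rot: [-180.0, -0.1, 3.2]
force: [0.6, 0.1, 0.0]
gripper_width: 45.9
gripper_force: 0.0
```

```bash
python3 look.py w7.png hanger_tab:163 hanger_seat:130 mill:0 mill_head:140 low_tin:0 mug:0; python3 - <<'E'
from h import *
w=cv2.imread('pics/w7.png');cv2.imwrite('pics/w7b.png',cv2.resize(w[60:285,180:480],(800,600),interpolation=3))
E
```

```text
[426.8 236.9 269. ] [-1.8e+02 -1.0e-01  3.1e+00] 18.8833 force [ 0.3 -0.4  0. ] cam [498. 241. 441.]
hanger_tab [463. 131.] 0.74 [509.5 142.2 163. ]
hanger_tab [332. 134.] 0.73 [501.9 235.7 163. ]
hanger_tab [606. 259.] 0.58 [419.4  15.  163. ]
hanger_seat [330. 132.] 0.59 [504.1 237.2 130. ]
mill [554. 238.] 0.72 [396.4 -47.5   0. ]
low_tin [347. 255.] 0.84 [359.9 205.6   0. ]
low_tin [462. 131.] 0.71 [515.8  85.4   0. ]
mug [201. 265.] 0.55 [337.  388.3   0. ]
```

View pics/w7b.png

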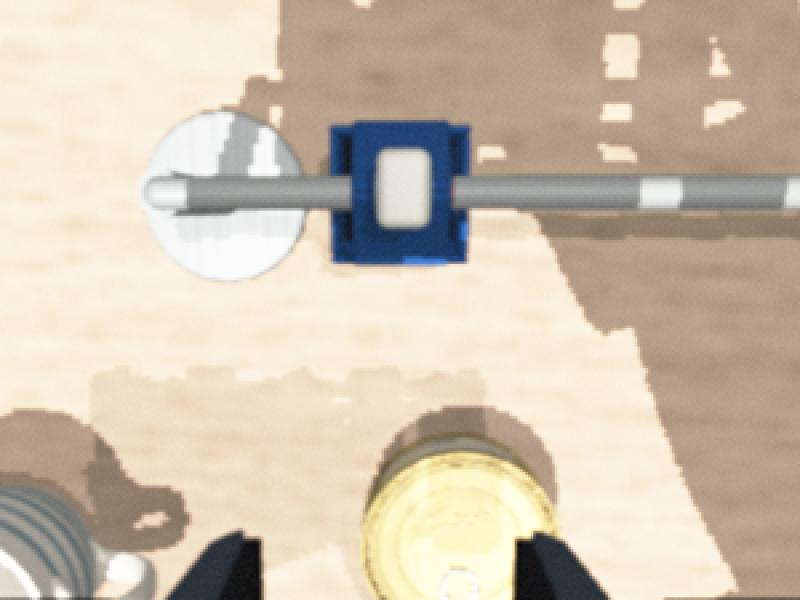

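The cup hangs on the rail at crop (400,190), covering the red band apart from a sliver under 1 mm on its right. That is centred well enough. Next is the mill.

apply_moves(delta_pos=[[-0.05,-0.3,0],[-0.1,-0.6,0],[-0.15,-0.9,0],[-0.22,-1,0],[-0.22,-1,0]], rot=[[0,0,0],[0,0,0],[0,0,0],[0,0,0],[0,0,0]], hand=[1,1,1,1,1])

```text
time_s: 19.6
ee_pos: [399.1, 114.7, 268.6]
ee_rot: [180.0, 0.1, 2.9]
force: [-0.9, 0.4, -0.0]
gripper_width: 76.0
gripper_force: 0.0
```

apply_moves(delta_pos=[[0,-0.3,0],[0,-0.6,0],[0,-0.9,0],[0,-1,0],[0,-1,0]], rot=[[0,0,0],[0,0,0],[0,0,0],[0,0,0],[0,0,0]], hand=[1,1,1,1,1])

```text
time_s: 20.02
ee_pos: [401.1, -4.6, 268.6]
ee_rot: [180.0, -0.0, 2.9]
force: [-0.6, 0.4, -0.2]
gripper_width: 91.0
gripper_force: 0.0
```

apply_moves(delta_pos=[[0,-0.3,0],[0,-0.39,0],[0,-0.39,0],[0,-0.39,0],[0,-0.39,0]], rot=[[0,0,0],[0,0,0],[0,0,0],[0,0,0],[0,0,0]], hand=[1,1,1,1,1])

```text
time_s: 20.43
ee_pos: [400.7, -48.6, 268.5]
ee_rot: [-179.9, -0.0, 3.2]
force: [0.5, 0.9, -0.1]
gripper_width: 91.5
gripper_force: 0.0
```

```bash
python3 look.py w8.png mill_head:140 cork_mid:6 mill_mid:85; python3 - <<'E'
from h import *
t=viewer.grab_frame('top');s=viewer.grab_frame('scene')
for n,z in(('hanger_tab',163),('mill',0),('mug',0),('low_tin',0),('spice',0)):
  for q,p in(('t',t),('s',s)):
    for d in spotter.landmark_of(p,n)[:2]: print(q,n,np.round(d['position']),round(d['score'],2),np.round(atz(p,d['position'],z),1))
E
```

```text
[400.6 -48.7 268.5] [-180.    -0.     3.2] 20.4833 force [-0.2  0.5  0.1] cam [474. -45. 440.]
mill_head [326. 235.] 0.69 [395.7 -49.9 140. ]
cork_mid [503. 162.] 0.89 [ 458.5 -249.6    6. ]
t hanger_tab [239. 234.] 0.65 [505.8 239.1 163. ]
s hanger_tab [278. 254.] 0.72 [495.3 239.9 163. ]
t mill [478. 328.] 0.9 [ 310.4 -275.7    0. ]
t mill [427. 321.] 0.87 [ 325.4 -162.3    0. ]
s mill [380. 262.] 0.85 [396.8 -49.9   0. ]
s mill [424. 257.] 0.76 [ 324.8 -157.6    0. ]
t mug [184. 315.] 0.79 [336.1 389.1   0. ]
t mug [293. 227.] 0.42 [538.  141.3   0. ]
s mug [275. 361.] 0.61 [339.  389.2   0. ]
t low_tin [266. 309.] 0.94 [351.4 200.8   0. ]
s low_tin [324. 313.] 0.57 [367.9 198.3   0. ]
t spice [398. 165.] 0.57 [681.9 -99.1   0. ]
s spice [329. 209.] 0.89 [673.  -96.7   0. ]
s spice [322. 313.] 0.75 [371.7 202.5   0. ]
```

apply_moves(delta_pos=[[-0.01,-0.01,-0.3],[-0.01,-0.01,-0.6],[-0.01,-0.01,-0.9],[-0.01,-0.01,-1],[-0.01,-0.01,-1]], rot=[[0,0,0],[0,0,0],[0,0,0],[0,0,0],[0,0,0]], hand=[1,1,1,1,1])

```text
time_s: 21.65
ee_pos: [396.4, -50.8, 145.6]
ee_rot: [-179.9, 0.4, 3.1]
force: [-0.5, 0.2, -1.2]
gripper_width: 91.4
gripper_force: 0.0
```

apply_moves(delta_pos=[[0,0,-0.1],[0,0,-0.22],[0,0,-0.22],[0,0,-0.22],[0,0,-0.22],[0,0,-0.22],[0,0,-0.22],[0,0,-0.22],[0,0,-0.22],[0,0,-0.22]], rot=[[0,0,0],[0,0,0],[0,0,0],[0,0,0],[0,0,0],[0,0,0],[0,0,0],[0,0,0],[0,0,0],[0,0,0]], hand=[1,1,1,0.4,0.4,0.4,0.4,0.4,0.4,0.4], newtons=25)

```text
time_s: 22.48
ee_pos: [399.2, -51.2, 122.4]
ee_rot: [180.0, -0.0, 3.1]
force: [-0.1, -0.4, 1.2]
gripper_width: 47.4
gripper_force: 22.9
```

apply_moves(delta_pos=[[0,0,0],[0,0,0],[0,0,0.15],[0,0,0.3],[0,0,0.5],[0.1,-0.2,0.5],[0.25,-0.4,0.5],[0.4,-0.6,0.5],[0.5,-0.8,0.5],[0.5,-1,0.5]], rot=[[0,0,0],[0,0,0],[0,0,0],[0,0,0],[0,0,0],[0,0,0],[0,0,0],[0,0,0],[0,0,0],[0,0,0]], hand=[0.4,0.4,0.4,0.4,0.4,0.4,0.4,0.4,0.4,0.4])

```text
time_s: 23.32
ee_pos: [461.2, -172.6, 181.6]
ee_rot: [180.0, -0.1, 3.1]
force: [1.2, -0.7, -1.7]
gripper_width: 47.0
gripper_force: 25.0
```

apply_moves(delta_pos=[[0,-0.25,0],[0,-0.5,0],[0,-0.67,0],[0,-0.67,0],[0,-0.67,-0.15],[0,-0.67,-0.28],[0,-0.67,-0.37],[0,-0.67,-0.42],[0,-0.67,-0.44],[0,-0.67,-0.44]], rot=[[0,0,0],[0,0,0],[0,0,0],[0,0,0],[0,0,0],[0,0,0],[0,0,0],[0,0,0],[0,0,0],[0,0,0]], hand=[0.4,0.4,0.4,0.4,0.4,0.4,0.4,0.4,0.4,0.4])

```text
time_s: 24.15
ee_pos: [459.1, -251.2, 129.3]
ee_rot: [-180.0, 0.0, 3.1]
force: [0.3, -0.1, -2.4]
gripper_width: 47.1
gripper_force: 25.0
```

apply_moves(delta_pos=[[0,0,-0.008],[0,0,-0.008],[0,0,-0.008]], rot=[[0,0,0],[0,0,0],[0,0,0]], hand=[0.4,0.4,0.4])

```text
time_s: 24.4
ee_pos: [459.3, -251.6, 128.8]
ee_rot: [180.0, -0.0, 3.1]
force: [-0.9, 0.2, -2.0]
gripper_width: 47.1
gripper_force: 25.0
```

apply_moves(delta_pos=[[0,0,-0.006],[0,0,-0.006],[0,0,-0.006]], rot=[[0,0,0],[0,0,0],[0,0,0]], hand=[0.4,0.4,0.4])

```text
time_s: 24.65
ee_pos: [459.4, -251.8, 128.4]
ee_rot: [179.9, -0.1, 3.1]
force: [-0.8, -0.4, 2.7]
gripper_width: 46.9
gripper_force: 25.0
```

apply_moves(delta_pos=[[0,0,-0.003],[0,0,-0.003],[0,0,-0.003],[0,0,-0.003],[0,0,-0.003],[0,0,-0.003],[0,0,-0.003],[0,0,-0.003],[0,0,-0.003]], rot=[[0,0,0],[0,0,0],[0,0,0],[0,0,0],[0,0,0],[0,0,0],[0,0,0],[0,0,0],[0,0,0]], hand=[0.4,0.5,0.6,0.8,1,1,1,1,1])

```text
time_s: 25.4
ee_pos: [459.1, -251.5, 127.2]
ee_rot: [-180.0, 0.0, 3.1]
force: [0.1, 0.4, -0.9]
gripper_width: 90.0
gripper_force: 0.0
```

apply_moves(delta_pos=[[0,0,0.15],[0,0,0.4],[0,0,0.7],[0,0,1],[0,0,1],[-0.2,0.1,1],[-0.4,0.1,1],[-0.4,0.1,1],[-0.4,0.1,1]], rot=[[0,0,0],[0,0,0],[0,0,0],[0,0,0],[0,0,0],[0,0,0],[0,0,0],[0,0,0],[0,0,0]], hand=[1,1,1,1,1,1,1,1,1])

```text
time_s: 26.15
ee_pos: [410.6, -239.5, 247.6]
ee_rot: [180.0, -0.0, 3.1]
force: [0.4, -0.0, 0.3]
gripper_width: 91.2
gripper_force: 0.0
```

```bash
python3 look.py w9.png mill_head:146 cork_mid:6 mill:6; python3 - <<'E'
from h import *
s=viewer.grab_frame('scene')
w=cv2.imread('pics/w9.png')
a=cv2.cvtColor(s['pixels'],cv2.COLOR_RGB2BGR)
cv2.imwrite('pics/f.png',np.hstack([cv2.resize(w[:300,100:500],(400,300)),cv2.resize(a[160:370,220:500],(400,300))]))
E
```

```text
[ 411.4 -239.8  247.5] [ 1.8e+02 -1.0e-01  3.1e+00] 26.2 force [ 0.6 -0.6  0.7] cam [ 483. -236.  419.]
mill_head [203. 380.] 0.71 [ 280.  -142.8  146. ]
mill_head [352. 356.] 0.59 [ 309.9 -267.9  146. ]
mill [337. 165.] 0.9 [ 456.  -250.3    6. ]
mill [345. 291.] 0.68 [ 308.5 -268.8    6. ]
mill [253. 270.] 0.56 [ 329.  -158.6    6. ]
```

View pics/f.png

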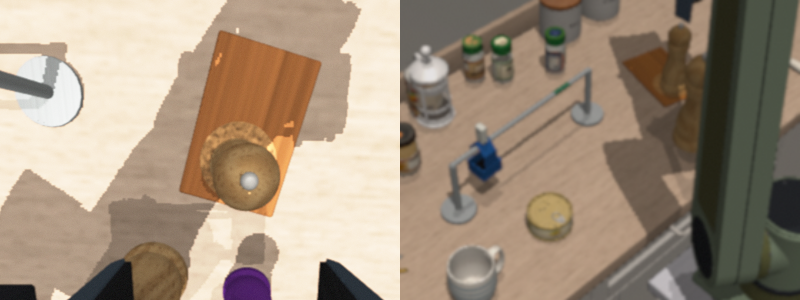

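The mill stands upright on the cork (left panel, (245,170)), and the cup hangs on the rail (right panel, (485,155)). The mug, tin and spice jar haven't been disturbed, and the gripper is clear, so I'm handing in.

```bash
python3 -c "
from workcell import env
print(env.job_done())"
```

```text
the job is handed in; nothing more can be done
None
```

I handed the job in at about 26 s of the 72 s allowed: the cup hangs on the rail centred on the red band to within about 1 mm, the mill is back upright on the cork, and the mug, tin and spice jar are where they were.

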